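Find the loose hatch of the wiring box and push it open

ROBOT

A 6-joint arm with a two-finger parallel gripper is mounted at the origin on a cart in front of the work surface, level with it; the furniture and walls round the work are solid. World frame = base frame: x ahead of the robot, y to its left, z up, the work surface at z = 0. Lengths are in m, angles in rad, forces in N, time in s.
With the tool pointing down it reaches from about 0.25 to 0.775 m from the base axis. Payload 4 kg.
Tool frame: the origin (TCP) lies at the centre of the arm's flange, where the gripper is bolted on; the fingertips stand ahead of it and the grasp point (between the pads) lies 180 mm ahead of it (robot.tcp_to_tips is the z of the fingertips in the tool frame, in m); z points along the fingers, y is the direction in which the jaws open and shut (so a half turn about z gives the same grasp; the last joint's range is limited). The gripper opens to 94 mm and grips with 3 to 60 N. Pads are 16 mm wide; open, the fingers measure 119 mm over their backs; the gripper's body (75 mm by 177 mm) begins 78 mm behind the grasp point.
Start: joints at [-1.303, 0.087, 1.371, -0, 1.684, -0.103], TCP at [0.199, -0.513, 0.405] pointing down, gripper open.
Joint ranges: [-3.1, 3.1], [-0.76, 2.03], [0.27, 2.55], [-1.08, 4.22], [0.17, 2.65], [-2.57, 2.57]. Speed limits (rad/s): [2.79, 2.79, 3.14, 3.14, 3.14, 3.14].

INTERFACE

Orientations are given as [roll, pitch, yaw] about the fixed x, y, z axes, in that order (R = Rz(yaw) Ry(pitch) Rx(roll)).
In Python, from bench import robot gives the robot as it stands.
- The arm moves only by the tool move_arm, never from a script. Its argument "increments" is a list that holds one entry, the list of rows, each a list of 7 numbers: the opening, from 0 (shut) to 1 (fully open), then the shift along the tool's x, y, z as a fraction of full scale, then the turn, a rotation vector about the tool's x, y, z as a fraction of full scale. In form: [[[jaw, dx, dy, dz, rx, ry, rz], ...]]. A call has 1 to 8 rows; each row is the pose to reach, as a shift and turn from the pose commanded when the call began, along the tool's axes at that moment; what a row does not reach only later rows make up. Full scale, the value 1, is 0.1 m for a shift and pi/2 rad for a turn. A row lasts 1/12 s, in which the tool goes at most 41.7 mm and 7.16 degrees, less where a joint would pass 70% of its speed; a pose out of reach is approached as far as the arm can. A call with a number of a shift or a turn outside -1 to 1 is refused whole. A call with a gripper value outside its range is refused whole. The fingers move at their own pace and stop on an object; the grip force is fixed at half the most. Time passes only in rows, so rows that repeat a pose let the fingers close. It gives the time, the measured TCP pose, the force and the opening at its end, in the units of the state.
- robot.get_obs(): the state, without advancing time (a new reading comes with each control period).
- robot.snapshot(name): name is "scene" or "side" or "wrist"; returns (picture, depth): 384x512x3 uint8, red, green, blue; 384x512 float32, m along the optical axis (not along the pixel's ray), 0 where there is no reading.
- robot.camera_params(name): a dict with "mtx" (3x3 intrinsics, pixels), "k1" (the pictures are not rectified: a ray, as slopes to the right and down, at radius r is drawn at 1 + k1 r^2 times it, then the intrinsics apply), "R" (3x3) and "t" (3): a world point X has camera coordinates R X + t. Camera axes: x right, y down, z forward; pixel columns grow to the right and rows downward; lengths in m; the calibration is good to about 2 mm. A picture is of the moment at which its call begins: read the wrist's pose just before it. camera_params takes no time and is no camera call; for the wrist camera it gives the pose at the moment of the call.
- robot.close_job(): hands the job in, once; it reports no verdict.
The state is a dict: "time": time; "joint_positions": joint angles; "qvel": joint speeds; "joint_torque": joint torques, N m; "tool_pos": TCP position; "ee_rot": TCP orientation; "wrist_force": force on the tool from outside, world axes, zero at the start; "wrist_torque": the same for the moment, N m; "width": finger opening in m.
Only numpy, scipy, OpenCV 4.12 (cv2) and the standard library are available. Lean on these libraries where they do the work, as an engineer would, in place of code of your own. Each camera call takes 0.05 s, during which the arm holds its last target.

TASK

Three of the four identical hatches in the top of the grey wiring box are latched and one has come loose: press gently with closed fingertips on the round marks at their near ends to find the one that tips and press it in until its far edge stands up, then push that raised edge up and over towards the robot until the hatch stands wide open, about upright, and draw back clear. Only press and push: do not grip or lift anything, do not force a latched hatch, and leave the small parts on and around the box where they are.

Things in the scene. Friction and masses are not known exactly. Their poses are not given: they have to be found in the camera images.
- wiring_box: grey metal box fixed to the bench, 170 (x) by 360 (y) by 75 mm high, 404 mm long over feet and cable glands. Origin: centre of its underside; x from its front (robot side) to its back, y along the row of hatches, z up. Its top holds four identical aluminium hatches, flush, at y = +126, +42, -42, -126 mm (hatch 1 to 4), with 27 mm rims before and behind and 10 mm partitions between.
- hatch_1 (a joint): tilt of hatch 1, rad: 0 flush and shut, grows as its near end sinks into the box and its far edge rises, 1.57 upright, stop at 1.75. Each hatch is 110 (x) by 70 (y) by 5 mm and turns on a cross pin at box x = -10 mm, 72 mm above the bench: the near part reaches 45 mm to the front of the pin, the far part 65 mm to the back.
- hatch_1_press (a point): centre of the round mark (22 mm wide) on top of the near part of hatch 1, 32 mm from its pin: the place to press. Moves with the hatch.
- hatch_1_edge (a point): middle of the far edge of hatch 1, on its top face, 65 mm from its pin; rises when the hatch tips. Moves with the hatch.
- hatch_2 (a joint): tilt of hatch 2, rad: 0 flush and shut, grows as its near end sinks into the box and its far edge rises, 1.57 upright, stop at 1.75. Three hatches are latched from below: their near ends give 1 to 3 mm (under 0.1 rad), no more. Which one is loose differs each time and cannot be seen. Pressing a far part does nothing.
- hatch_2_press (a point): centre of the round mark (22 mm wide) on top of the near part of hatch 2, 32 mm from its pin: the place to press. Moves with the hatch.
- hatch_2_edge (a point): middle of the far edge of hatch 2, on its top face, 65 mm from its pin; rises when the hatch tips. Moves with the hatch.
- hatch_3 (a joint): tilt of hatch 3, rad: 0 flush and shut, grows as its near end sinks into the box and its far edge rises, 1.57 upright, stop at 1.75. The loose hatch tips under 2 to 5 N on its round mark and stays by friction at whatever tilt it is left; its near end has free depth below to swing fully open.
- hatch_3_press (a point): centre of the round mark (22 mm wide) on top of the near part of hatch 3, 32 mm from its pin: the place to press. Moves with the hatch.
- hatch_3_edge (a point): middle of the far edge of hatch 3, on its top face, 65 mm from its pin; rises when the hatch tips. Moves with the hatch.
- hatch_4 (a joint): tilt of hatch 4, rad: 0 flush and shut, grows as its near end sinks into the box and its far edge rises, 1.57 upright, stop at 1.75. The openings are 74 mm wide (y) and reach from box x = -57 to +57 mm, so closed fingers may follow the near end down into them.
- hatch_4_press (a point): centre of the round mark (22 mm wide) on top of the near part of hatch 4, 32 mm from its pin: the place to press. Moves with the hatch.
- hatch_4_edge (a point): middle of the far edge of hatch 4, on its top face, 65 mm from its pin; rises when the hatch tips. Moves with the hatch.
- bolt_0: hex bolt 30 mm tall standing on its head, on the back rim of the wiring box, between the two middle hatches. Bystander. Origin: centre of its underside as it stands.
- nut_0: hex nut, 24 mm wide and 10 mm tall, lying on the front rim of the wiring box, in line with the partition between hatch_1 and hatch_2. Bystander. Origin: centre of its underside as it stands.
- bush_a: flanged steel bush, 39 mm wide and 30 mm tall, standing on the bench at the left (+y) end of the box. Bystander. Origin: centre of its underside as it stands.
- grease_tin: round tin, 65 mm wide and 33 mm tall, standing on the bench at the right (-y) end of the box. Bystander. Origin: centre of its underside as it stands.
- bearing: ball bearing, 42 mm wide and 13 mm thick, lying flat on the bench behind the box. Bystander. Origin: centre of its underside as it stands.

How it is judged:
On the way:
1. the loose hatch has been pressed at its near end and has tipped (more than 0.2 rad) (value of joint any of hatch_1, hatch_2, hatch_3, hatch_4 above 0.2 rad and not (value of joint any of hatch_1, hatch_2, hatch_3, hatch_4 above 1.3 rad)), for 0.1 s.
At the end, for the whole second after the job is handed in: The loose hatch stands open by more than 1.3 rad (75 degrees) and is at rest; the other three are shut (less than 0.15 rad) (((value of joint hatch_1 between 1.3 and 1.85 rad and velocity of joint hatch_1 below 0.1 rad/s and value of joint each of hatch_2, hatch_3, hatch_4 below 0.15 rad) or (value of joint hatch_2 between 1.3 and 1.85 rad and velocity of joint hatch_2 below 0.1 rad/s and value of joint each of hatch_1, hatch_3, hatch_4 below 0.15 rad) or (value of joint hatch_3 between 1.3 and 1.85 rad and velocity of joint hatch_3 below 0.1 rad/s and value of joint each of hatch_1, hatch_2, hatch_4 below 0.15 rad) or (value of joint hatch_4 between 1.3 and 1.85 rad and velocity of joint hatch_4 below 0.1 rad/s and value of joint each of hatch_1, hatch_2, hatch_3 below 0.15 rad))); the robot touches nothing.
It fails at once if a small part is lifted, carried or pushed away (more than 30 mm) (distance of any of bolt_0, nut_0, bush_a, grease_tin, bearing from where it was at the start of the episode above 0.03 m).
It fails at once if the bolt, bush or tin is knocked over (angle between any of bolt_0, bush_a, grease_tin's own z axis and vertical above 0.6 rad).
It fails at once if the box or a hatch is gripped or forced by the fingers (more than 60 N) (contact force between the fingers and wiring_box above 60 N).
It also fails if it takes over 51 s, if anything falls off the work surface, if the arm or the gripper's body presses on something with over 40 N, if the wrist force passes 120 N, or if a joint passes its speed limit or range.

## Working session

There is one attempt and no reset: what is moved stays moved. The work goes in short steps, Python scripts to look and compute and a tool call to move; the robot and the scene stay as the last step left them, time stands still between calls to the robot, and variables do not carry over. Pictures are saved under pics/ and viewed, and the job is handed in when it is done.

Besides the shell and the picture viewer there is one more tool, called after ">>>" by a JSON object that holds its "op" and its "data". move_arm: Moves the arm, as the interface text tells. Its arguments: {"type":"object","properties":{"increments":{"type":"array","items":{"type":"array","items":{"type":"array","items":{"type":"number","minimum":-1,"maximum":1}}}}},"required":["increments"]}

```bash
mkdir -p pics; ls
python3 - <<'E'
from bench import robot
import cv2,numpy as np
o=robot.get_obs(); print(o); print(robot.tcp_to_tips)
for n in ["scene","side","wrist"]:
    p=robot.camera_params(n); im,d=robot.snapshot(n)
    np.savez(f"pics/{n}0.npz",im=im,d=d,**p); cv2.imwrite(f"pics/{n}0.png",im[:,:,::-1]); print(n,p)
E
```

```text
pics
{'time': 0.0, 'joint_positions': array([-1.30309223e+00,  8.79212365e-02,  1.37219561e+00, -3.90386141e-05,
        1.68356847e+00, -1.03073981e-01]), 'qvel': array([ 0.00139433,  0.00039263,  0.00146281,  0.00101511, -0.001622  ,
       -0.00132468]), 'joint_torque': array([ 8.89715557e-04, -3.40187466e+01, -3.02426648e+01,  7.18889432e-02,
        3.30461701e-02, -1.65620158e-04]), 'tool_pos': array([ 0.19926261, -0.51252049,  0.40355192]), 'ee_rot': array([-3.13950710e+00, -1.76723681e-04,  3.70773539e-01]), 'wrist_force': array([ 0.38624188, -0.16203498,  0.38759798]), 'wrist_torque': array([-0.00393073,  0.00271905,  0.02285152]), 'width': 0.09396176089885329}
0.1992
scene {'mtx': array([[362.5125368 ,   0.        , 259.54586378],
       [  0.        , 362.5125368 , 194.98716193],
       [  0.        ,   0.        ,   1.        ]]), 'k1': -0.11406331256165987, 'R': array([[-0.9037038 , -0.42814179, -0.00374832],
       [-0.32990037,  0.70186694, -0.63130702],
       [ 0.27291974, -0.56927798, -0.77552395]]), 't': array([0.52865787, 0.23358644, 1.23402468])}
side {'mtx': array([[499.50900363,   0.        , 258.36149368],
       [  0.        , 499.50900363, 188.26159083],
       [  0.        ,   0.        ,   1.        ]]), 'k1': -0.09567611734220001, 'R': array([[-0.93933145, -0.34242306,  0.02007163],
       [-0.2434192 ,  0.62423119, -0.74234932],
       [ 0.24166818, -0.70219789, -0.66971234]]), 't': array([0.58315116, 0.19047347, 1.46196136])}
wrist {'mtx': array([[292.59278333,   0.        , 255.42111041],
       [  0.        , 292.59278333, 188.94288615],
       [  0.        ,   0.        ,   1.        ]]), 'k1': -0.02019029126808488, 'R': array([[ 0.36335351, -0.93164848, -0.00230986],
       [-0.89420759, -0.34944482,  0.2797876 ],
       [-0.26147086, -0.09959632, -0.96005914]]), 't': array([-0.54875461, -0.03027068,  0.39157605])}
```

View pics/scene0.png

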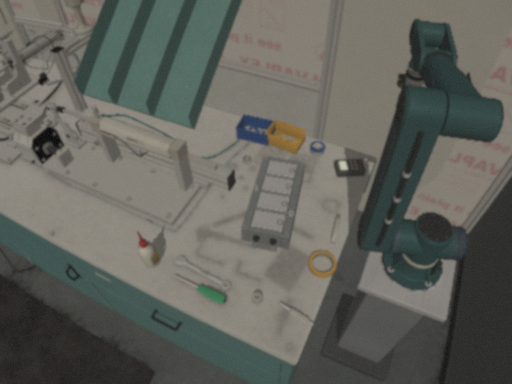

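View pics/side0.png

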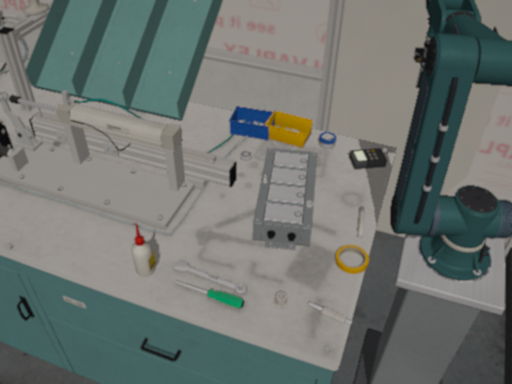

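View pics/wrist0.png

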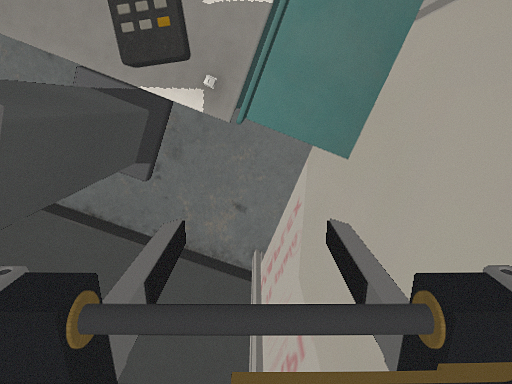

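The scene view has the box at about (273,200) and the side view at about (285,198), well clear of the arm. The wrist camera sees no box yet. I'll zoom in.

Run:
```python
import cv2,numpy as np
im=cv2.imread("pics/side0.png")[135:255,235:345]; a=cv2.resize(im,None,fx=5,fy=5,interpolation=cv2.INTER_CUBIC)
cv2.imwrite("pics/side0z.png",a)
im=cv2.imread("pics/scene0.png")[135:255,225:335]; a=cv2.resize(im,None,fx=5,fy=5,interpolation=cv2.INTER_CUBIC)
cv2.imwrite("pics/scene0z.png",a)
```

```text
(no output)
```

View pics/side0z.png

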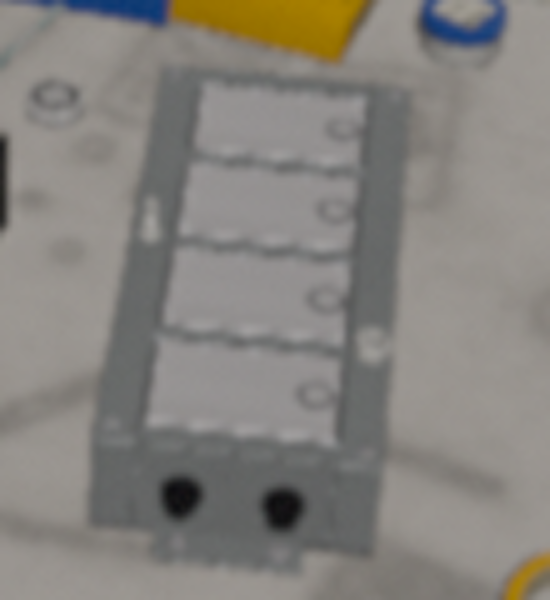

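View pics/scene0z.png

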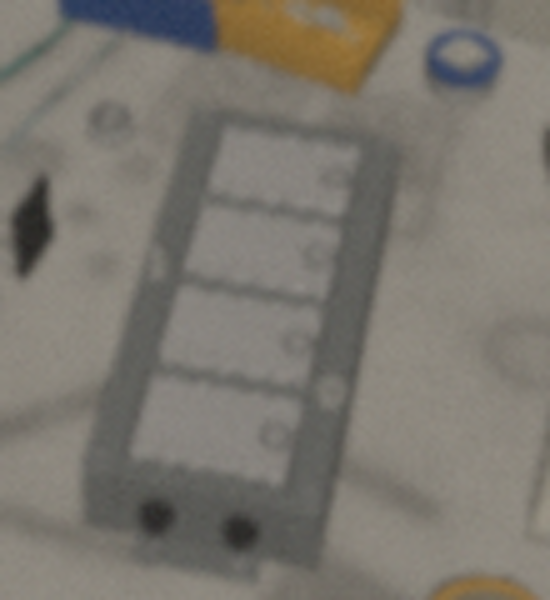

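```bash
cat > h.py <<'E'
import numpy as np,cv2
def ray(p,uv):
    m=p['mtx'];k=float(p['k1'])
    d=np.array([(uv[0]-m[0,2])/m[0,0],(uv[1]-m[1,2])/m[1,1]])
    x=d.copy()
    for _ in range(20): x=d/(1+k*(x@x))
    R=p['R']; return -R.T@p['t'], R.T@np.array([x[0],x[1],1])
def onz(p,uv,z):
    c,d=ray(p,uv); return c+d*(z-c[2])/d[2]
def proj(p,X):
    c=p['R']@np.asarray(X)+p['t']; x=c[:2]/c[2]; x=x*(1+float(p['k1'])*(x@x)); return x*p['mtx'][[0,1],[0,1]]+p['mtx'][:2,2]
E
python3 - <<'E'
from h import *
Z={'side':(235,135,[(316,394),(326,297),(335,209),(343,128)],[(107,430),(370,455),(408,88),(165,72)]),
'scene':(225,135,[(275,434),(298,342),(317,254),(336,177)],[(92,462),(328,500),(400,145),(200,113)])}
for n,(ox,oy,m,c) in Z.items():
    p=np.load(f"pics/{n}0.npz")
    f=lambda a:np.array([onz(p,((u+.5)/5-.5+ox,(v+.5)/5-.5+oy),.075) for u,v in a])
    M=f(m);C=f(c);print(n);print(M.round(4));print(C.round(4))
    d=M[0]-M[3]; yaw=np.arctan2(-d[0],d[1]); print('len',np.linalg.norm(d),'yaw',yaw)
    c0=M.mean(0); print('centre',c0+42e-3*np.array([np.cos(yaw),np.sin(yaw),0]),'cornermean',C.mean(0))
    print('yaw corners',[np.arctan2(-(C[a]-C[b])[0],(C[a]-C[b])[1]) for a,b in((0,3),(1,2))])
E
```

```text
side
[[ 0.4682  0.0849  0.075 ]
 [ 0.4867  0.002   0.075 ]
 [ 0.5048 -0.0796  0.075 ]
 [ 0.5231 -0.1607  0.075 ]]
[[ 0.5725  0.1567  0.075 ]
 [ 0.425   0.1212  0.075 ]
 [ 0.494  -0.2185  0.075 ]
 [ 0.6527 -0.1746  0.075 ]]
len 0.25163751214074703 yaw 0.21973403334073302
centre [ 0.53668272 -0.02921341  0.075     ] cornermean [ 0.53606586 -0.02878568  0.075     ]
yaw corners [np.float64(0.23747196817583666), np.float64(0.20060909076528846)]
scene
[[ 0.4676  0.0849  0.075 ]
 [ 0.4846  0.0036  0.075 ]
 [ 0.5043 -0.0796  0.075 ]
 [ 0.5211 -0.1589  0.075 ]]
[[ 0.5718  0.1597  0.075 ]
 [ 0.4136  0.1195  0.075 ]
 [ 0.4883 -0.2127  0.075 ]
 [ 0.6464 -0.1776  0.075 ]]
len 0.24960070529577943 yaw 0.21613242379402284
centre [ 0.53541372 -0.02850793  0.075     ] cornermean [ 0.52999835 -0.0277907   0.075     ]
yaw corners [np.float64(0.21771290631671), np.float64(0.2210694667956901)]
```

Both views agree: box centre is at about (0.536, -0.029), yaw 0.22, and the mark spacing matches within 1 mm. Now I'll move towards hatch 4, closing the jaws and turning to the box yaw.

>>> {"op": "move_arm", "data": {"increments": [[[0, 0.3, -0.15, 0, 0, 0, 0.03], [0, 0.65, -0.3, 0, 0, 0, 0.06], [0, 1, -0.5, 0, 0, 0, 0.096], [0, 1, -0.5, 0, 0, 0, 0.096]]]}}

```text
time: 0.48
tool_pos: [0.2775, -0.4258, 0.4048]
ee_rot: [-3.139, -0.003, 0.225]
wrist_force: [-0.8, -0.4, 0.6]
width: 0.0709
```

```bash
cat >> h.py <<'E'
from scipy.spatial.transform import Rotation as Ro
C0=np.array([.536,-.029,0]);YAW=.22
Rb=Ro.from_euler('z',YAW).as_matrix()
def b2w(x,y,z): return C0+Rb@np.array([x,y,z])
def w2b(X): return Rb.T@(np.asarray(X)-C0)
def st(robot,target=None):
    o=robot.get_obs(); T=Ro.from_euler('xyz',o['ee_rot']).as_matrix()
    tip=o['tool_pos']+T@np.array([0,0,robot.tcp_to_tips])
    print('t',round(o['time'],2),'tip box',w2b(tip).round(4),'rot',o['ee_rot'].round(3),'F',o['wrist_force'].round(1),'w',round(o['width'],4))
    if target is not None:
        print('shift/0.1:',((T.T@(b2w(*target)-tip))/.1).round(3),'yaw turn fs',round(-(YAW-o['ee_rot'][2])/(np.pi/2),4))
E
python3 -c "
from h import *;from bench import robot
st(robot,(-.042,-.126,.12)); p=robot.camera_params('wrist');print(w2b(-p['R'].T@p['t']))"
```

```text
t 0.48 tip box [-0.3382 -0.3304  0.2056] rot [-3.139e+00 -3.000e-03  2.250e-01] F [-0.8 -0.4  0.6] w 0.0709
shift/0.1: [ 2.969 -2.027  0.869] yaw turn fs 0.0031
[-0.25772526 -0.33023007  0.38448686]
```

>>> {"op": "move_arm", "data": {"increments": [[[0, 0.33, -0.22, 0, 0, 0, 0], [0, 0.66, -0.44, 0, 0, 0, 0], [0, 1, -0.67, 0, 0, 0, 0]]]}}

```text
time: 0.73
tool_pos: [0.3577, -0.3419, 0.4044]
ee_rot: [-3.142, 0.0, 0.218]
wrist_force: [0.7, -0.9, 0.1]
width: 0.0507
```

>>> {"op": "move_arm", "data": {"increments": [[[0, 0.33, -0.22, 0, 0, 0, 0], [0, 0.66, -0.44, 0, 0, 0, 0], [0, 1, -0.67, 0, 0, 0, 0]]]}}

```text
time: 0.98
tool_pos: [0.4411, -0.2541, 0.4045]
ee_rot: [3.141, 0.0, 0.22]
wrist_force: [0.0, -1.8, -0.3]
width: 0.0309
```

>>> {"op": "move_arm", "data": {"increments": [[[0, 0.33, -0.22, 0, 0, 0, 0], [0, 0.66, -0.44, 0, 0, 0, 0], [0, 0.95, -0.67, 0.2, 0, 0, 0], [0, 0.95, -0.67, 0.5, 0, 0, 0], [0, 0.95, -0.67, 0.5, 0, 0, 0], [0, 0.95, -0.67, 0.5, 0, 0, 0]]]}}

```text
time: 1.48
tool_pos: [0.518, -0.1691, 0.3524]
ee_rot: [-3.139, 0.005, 0.221]
wrist_force: [-0.4, 0.2, 0.5]
width: 0.0007
```

```bash
python3 -c "
from h import *;from bench import robot
st(robot,(-.042,-.126,.085)); 
n='wrist';p=robot.camera_params(n);im,d=robot.snapshot(n)
np.savez(f'pics/{n}1.npz',im=im,d=d,**p); cv2.imwrite(f'pics/{n}1.png',im[:,:,::-1])
for y in(126,42,-42,-126): print(y,proj(p,b2w(-.042,y/1e3,.0745)).round(0))
print(proj(p,b2w(-.042,-.126,.155)))
"
```

```text
t 1.48 tip box [-0.0492 -0.1322  0.1532] rot [-3.139  0.005  0.221] F [-0.4  0.2  0.5] w 0.0007
shift/0.1: [ 0.075 -0.06   0.682] yaw turn fs 0.0006
126 [-20. 187.]
42 [ 67. 187.]
-42 [158. 187.]
-126 [249. 187.]
[246.15480274 221.82853203]
```

View pics/wrist1.png

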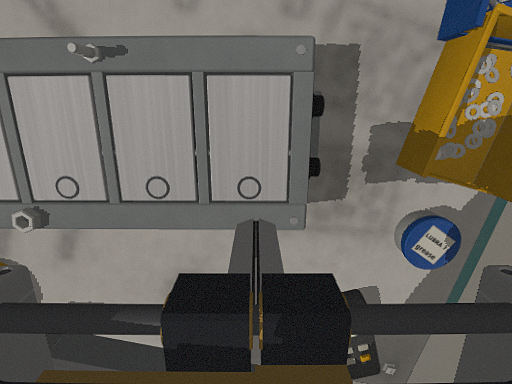

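The wrist view shows the marks of hatches 2, 3 and 4 at (67,187), (158,187) and (249,187), exactly where they were predicted, so the pose is confirmed. Now I'll press hatch 4.

>>> {"op": "move_arm", "data": {"increments": [[[0, 0.075, -0.06, 0.2, 0, 0, 0], [0, 0.075, -0.06, 0.45, 0, 0, 0], [0, 0.075, -0.06, 0.65, 0, 0, 0], [0, 0.075, -0.06, 0.68, 0, 0, 0], [0, 0.075, -0.06, 0.68, 0, 0, 0]]]}}

```text
time: 1.95
tool_pos: [0.524, -0.163, 0.2872]
ee_rot: [-3.142, 0.0, 0.218]
wrist_force: [0.1, 0.5, 0.6]
width: 0.0005
```

```bash
python3 -c "
from h import *;from bench import robot
st(robot,(-.042,-.126,.075))"
```

```text
t 1.95 tip box [-0.041  -0.1281  0.088 ] rot [-3.142  0.     0.218] F [0.1 0.5 0.6] w 0.0005
shift/0.1: [-0.01  -0.021  0.13 ] yaw turn fs -0.0013
```

>>> {"op": "move_arm", "data": {"increments": [[[0, 0, 0, 0.06, 0, 0, 0], [0, 0, 0, 0.1, 0, 0, 0], [0, 0, 0, 0.12, 0, 0, 0], [0, 0, 0, 0.13, 0, 0, 0], [0, 0, 0, 0.14, 0, 0, 0], [0, 0, 0, 0.15, 0, 0, 0], [0, 0, 0, 0.16, 0, 0, 0], [0, 0, 0, 0.16, 0, 0, 0]]]}}

```text
time: 2.62
tool_pos: [0.5245, -0.1619, 0.2736]
ee_rot: [3.14, -0.001, 0.22]
wrist_force: [-4.2, 1.1, 9.3]
width: 0.0006
```

```bash
python3 -c "
from h import *;from bench import robot
st(robot,(-.042,-.126,.075))"
```

```text
t 2.62 tip box [-0.04   -0.1275  0.0744] rot [ 3.14e+00 -1.00e-03  2.20e-01] F [-4.2  1.1  9.3] w 0.0006
shift/0.1: [-0.02  -0.015 -0.006] yaw turn fs 0.0001
```

>>> {"op": "move_arm", "data": {"increments": [[[0, 0, 0, 0.01, 0, 0, 0], [0, 0, 0, 0.02, 0, 0, 0], [0, 0, 0, 0.02, 0, 0, 0]]]}}

```text
time: 2.87
tool_pos: [0.5244, -0.1618, 0.2735]
ee_rot: [3.139, -0.002, 0.22]
wrist_force: [-7.3, 2.9, 16.9]
width: 0.0004
```

```bash
python3 -c "
from h import *;from bench import robot
st(robot,(-.042,-.042,.1))"
```

```text
t 2.87 tip box [-0.04   -0.1276  0.0743] rot [ 3.139e+00 -2.000e-03  2.200e-01] F [-7.3  2.9 16.9] w 0.0004
shift/0.1: [-0.02  -0.855 -0.259] yaw turn fs 0.0002
```

Hatch 4 is stiff: the force rose to 17 N without it moving, so it's latched. Next is hatch 3.

>>> {"op": "move_arm", "data": {"increments": [[[0, 0, 0, -0.15, 0, 0, 0], [0, 0, -0.1, -0.28, 0, 0, 0], [0, 0, -0.4, -0.28, 0, 0, 0], [0, -0.02, -0.7, -0.28, 0, 0, 0], [0, -0.02, -0.86, -0.28, 0, 0, 0], [0, -0.02, -0.86, -0.12, 0, 0, 0], [0, -0.02, -0.86, -0.05, 0, 0, 0], [0, -0.02, -0.86, -0.04, 0, 0, 0]]]}}

```text
time: 3.53
tool_pos: [0.5032, -0.0773, 0.2715]
ee_rot: [-3.14, 0.002, 0.221]
wrist_force: [0.1, 0.8, 1.1]
width: 0.0004
```

```bash
python3 -c "
from h import *;from bench import robot
st(robot,(-.042,-.042,.075))"
```

```text
t 3.53 tip box [-0.0429 -0.0397  0.0723] rot [-3.14e+00  2.00e-03  2.21e-01] F [0.1 0.8 1.1] w 0.0004
shift/0.1: [ 0.008  0.023 -0.027] yaw turn fs 0.0006
```

>>> {"op": "move_arm", "data": {"increments": [[[0, 0, 0, 0, 0, 0, 0], [0, 0, 0, 0.01, 0, 0, 0], [0, 0, 0, 0.02, 0, 0, 0], [0, 0, 0, 0.03, 0, 0, 0], [0, 0, 0, 0.03, 0, 0, 0]]]}}

```text
time: 3.95
tool_pos: [0.504, -0.0787, 0.2702]
ee_rot: [3.141, -0.001, 0.219]
wrist_force: [1.6, -0.2, 1.8]
width: 0.0004
```

```bash
python3 -c "
from h import *;from bench import robot
st(robot,(-.042,-.042,.075))"
```

```text
t 3.95 tip box [-0.0419 -0.0417  0.071 ] rot [ 3.141e+00 -1.000e-03  2.190e-01] F [ 1.6 -0.2  1.8] w 0.0004
shift/0.1: [-0.001  0.004 -0.04 ] yaw turn fs -0.0004
```

>>> {"op": "move_arm", "data": {"increments": [[[0, 0, 0, 0.01, 0, 0, 0], [0, 0, 0, 0.02, 0, 0, 0], [0, 0, 0, 0.03, 0, 0, 0], [0, 0, 0, 0.04, 0, 0, 0], [0, 0, 0, 0.04, 0, 0, 0]]]}}

```text
time: 4.37
tool_pos: [0.5038, -0.0784, 0.2657]
ee_rot: [3.141, -0.0, 0.22]
wrist_force: [0.6, -0.1, 2.1]
width: 0.0004
```

```bash
python3 -c "
from h import *;from bench import robot
st(robot,(-.042,-.042,.055))"
```

```text
t 4.37 tip box [-0.0421 -0.0412  0.0665] rot [ 3.141 -0.     0.22 ] F [ 0.6 -0.1  2.1] w 0.0004
shift/0.1: [0.001 0.008 0.115] yaw turn fs -0.0
```

Hatch 3 gives way at about 2 N, so it's the loose one. I'll press it in further.

>>> {"op": "move_arm", "data": {"increments": [[[0, 0, 0, 0.03, 0, 0, 0], [0, 0, 0, 0.06, 0, 0, 0], [0, 0, 0, 0.09, 0, 0, 0], [0, 0, 0, 0.12, 0, 0, 0], [0, 0, 0, 0.12, 0, 0, 0]]]}}

```text
time: 4.78
tool_pos: [0.5032, -0.0781, 0.2523]
ee_rot: [-3.14, 0.003, 0.22]
wrist_force: [-0.4, -0.6, 0.9]
width: 0.0005
```

>>> {"op": "move_arm", "data": {"increments": [[[0, 0, 0, 0.02, 0, 0, 0], [0, 0, 0, 0.04, 0, 0, 0], [0, 0, 0, 0.06, 0, 0, 0], [0, 0, 0, 0.06, 0, 0, 0]]]}}

```text
time: 5.12
tool_pos: [0.5035, -0.0783, 0.247]
ee_rot: [-3.141, 0.001, 0.22]
wrist_force: [-0.9, -0.7, 0.7]
width: 0.0004
```

```bash
python3 -c "
from h import *;from bench import robot
st(robot,(-.042,-.042,.13))
for n in ('side','wrist'):
  p=robot.camera_params(n);im,d=robot.snapshot(n)
  np.savez(f'pics/{n}2.npz',im=im,d=d,**p); 
  if n=='side': im=cv2.resize(im[120:260,220:360],None,fx=4,fy=4,interpolation=cv2.INTER_CUBIC)
  cv2.imwrite(f'pics/{n}2.png',im[:,:,::-1])
"
```

```text
t 5.12 tip box [-0.0427 -0.0409  0.0478] rot [-3.141e+00  1.000e-03  2.200e-01] F [-0.9 -0.7  0.7] w 0.0004
shift/0.1: [ 0.006  0.011 -0.822] yaw turn fs 0.0
```

View pics/side2.png

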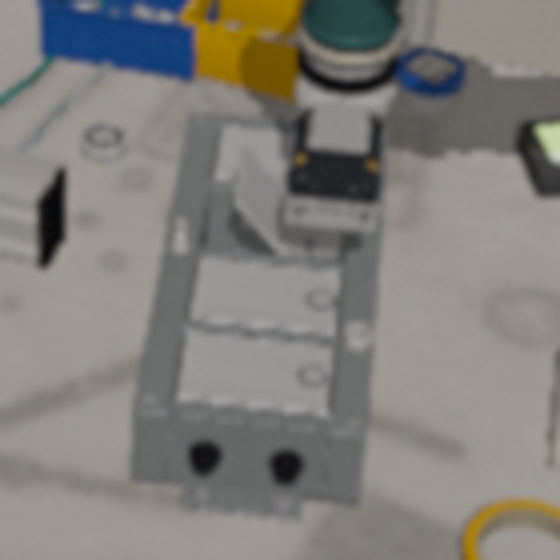

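View pics/wrist2.png

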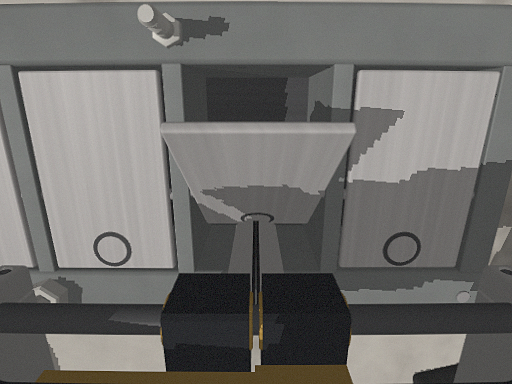

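Both views show hatch 3 tipped by roughly 0.9 rad, with its far edge at row 125 in the wrist view. Now I'll raise the fingers and go over to behind it.

>>> {"op": "move_arm", "data": {"increments": [[[0, 0, 0, -0.3, 0, 0, 0], [0, 0, 0, -0.65, 0, 0, 0], [0, 0, 0, -1, 0, 0, 0], [0, 0, 0, -1, 0, 0, 0]]]}}

```text
time: 5.55
tool_pos: [0.5051, -0.0786, 0.3559]
ee_rot: [3.135, -0.013, 0.22]
wrist_force: [0.9, 0.0, 1.5]
width: 0.0003
```

>>> {"op": "move_arm", "data": {"increments": [[[0, 0, 0, -0.2, 0, 0, 0], [0, 0.3, 0, -0.2, 0, 0, 0], [0, 0.6, 0, -0.2, 0, 0, 0], [0, 0.98, 0, -0.2, 0, 0, 0], [0, 0.98, 0, -0.2, 0, 0, 0]]]}}

```text
time: 5.97
tool_pos: [0.6037, -0.0559, 0.3636]
ee_rot: [-3.139, 0.002, 0.222]
wrist_force: [0.0, 0.2, -1.6]
width: 0.0004
```

```bash
python3 -c "
from h import *;from bench import robot
st(robot,(.072,-.042,.098))
for n in ('side','wrist'):
  p=robot.camera_params(n);im,d=robot.snapshot(n)
  np.savez(f'pics/{n}3.npz',im=im,d=d,**p); 
  if n=='side': im=cv2.resize(im[120:260,220:360],None,fx=4,fy=4,interpolation=cv2.INTER_CUBIC)
  cv2.imwrite(f'pics/{n}3.png',im[:,:,::-1])
"
```

```text
t 5.97 tip box [ 0.0599 -0.0406  0.1644] rot [-3.139e+00  2.000e-03  2.220e-01] F [ 0.   0.2 -1.6] w 0.0004
shift/0.1: [0.122 0.016 0.664] yaw turn fs 0.0012
```

View pics/side3.png

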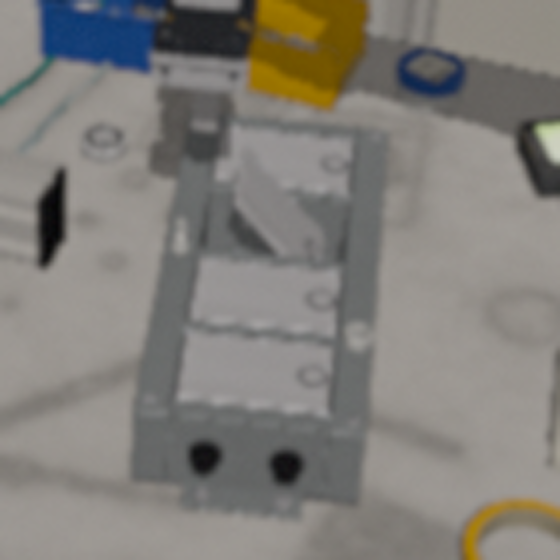

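View pics/wrist3.png

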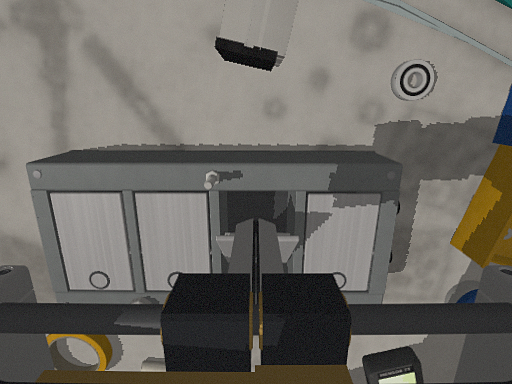

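The hatch holds its tilt and the bolt is undisturbed at wrist (212,180). I'll lower the fingers behind the edge, then push towards the robot.

>>> {"op": "move_arm", "data": {"increments": [[[0, 0.12, 0.02, 0.1, 0, 0, 0], [0, 0.12, 0.02, 0.35, 0, 0, 0], [0, 0.12, 0.02, 0.6, 0, 0, 0], [0, 0.12, 0.02, 0.66, 0, 0, 0], [0, 0.12, 0.02, 0.66, 0, 0, 0]]]}}

```text
time: 6.48
tool_pos: [0.6098, -0.0564, 0.2993]
ee_rot: [-3.14, 0.005, 0.219]
wrist_force: [0.1, 0.4, 0.6]
width: 0.0007
```

>>> {"op": "move_arm", "data": {"increments": [[[0, -0.08, 0, 0, 0, 0, 0], [0, -0.16, 0, 0, 0, 0, 0], [0, -0.24, 0, 0, 0, 0, 0], [0, -0.3, 0, 0, 0, 0, 0], [0, -0.35, 0, 0, 0, 0, 0], [0, -0.4, 0, 0, 0, 0, 0], [0, -0.4, 0, 0, 0, 0, 0]]]}}

```text
time: 7.07
tool_pos: [0.5716, -0.0652, 0.3023]
ee_rot: [3.141, -0.0, 0.22]
wrist_force: [-0.8, 0.3, 0.2]
width: 0.0
```

```bash
python3 -c "
from h import *;from bench import robot
st(robot,(.0,-.042,.098))
for n in ('side','wrist'):
  p=robot.camera_params(n);im,d=robot.snapshot(n)
  np.savez(f'pics/{n}4.npz',im=im,d=d,**p); 
  if n=='side': im=cv2.resize(im[120:260,220:360],None,fx=4,fy=4,interpolation=cv2.INTER_CUBIC)
  cv2.imwrite(f'pics/{n}4.png',im[:,:,::-1])
"
```

```text
t 7.07 tip box [ 0.0268 -0.0432  0.1031] rot [ 3.141 -0.     0.22 ] F [-0.8  0.3  0.2] w 0.0
shift/0.1: [-0.268 -0.012  0.051] yaw turn fs -0.0002
```

View pics/wrist4.png

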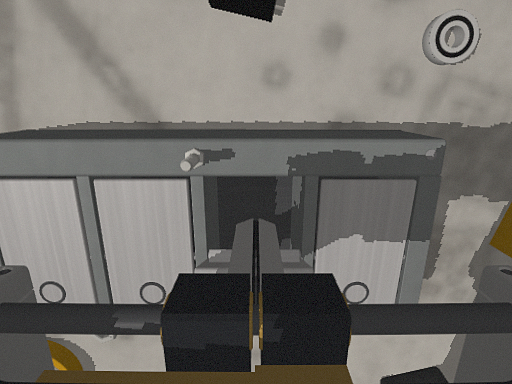

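The fingers are behind the hatch edge and bolt and bearing are in place. I'll keep pushing.

>>> {"op": "move_arm", "data": {"increments": [[[0, -0.04, 0, 0.03, 0, 0, 0], [0, -0.08, 0, 0.04, 0, 0, 0], [0, -0.12, 0, 0.04, 0, 0, 0], [0, -0.16, 0, 0.04, 0, 0, 0], [0, -0.16, 0, 0.04, 0, 0, 0]]]}}

```text
time: 7.58
tool_pos: [0.5561, -0.0686, 0.2974]
ee_rot: [-3.141, 0.001, 0.22]
wrist_force: [0.3, -0.7, -0.2]
width: 0.0008
```

>>> {"op": "move_arm", "data": {"increments": [[[0, -0.04, 0, 0, 0, 0, 0], [0, -0.08, 0, 0, 0, 0, 0], [0, -0.12, 0, 0, 0, 0, 0], [0, -0.12, 0, 0, 0, 0, 0]]]}}

```text
time: 7.92
tool_pos: [0.5446, -0.0712, 0.2977]
ee_rot: [3.141, 0.0, 0.22]
wrist_force: [-0.4, 0.5, 0.6]
width: 0.0006
```

```bash
python3 -c "
from h import *;from bench import robot
st(robot,(.0,-.042,.098))
for n in ('side',):
  p=robot.camera_params(n);im,d=robot.snapshot(n)
  np.savez(f'pics/{n}5.npz',im=im,d=d,**p); 
  if n=='side': im=cv2.resize(im[120:260,220:360],None,fx=4,fy=4,interpolation=cv2.INTER_CUBIC)
  cv2.imwrite(f'pics/{n}5.png',im[:,:,::-1])
"
```

```text
t 7.92 tip box [-0.0009 -0.043   0.0985] rot [3.141 0.    0.22 ] F [-0.4  0.5  0.6] w 0.0006
shift/0.1: [ 0.009 -0.01   0.005] yaw turn fs -0.0001
```

View pics/side5.png

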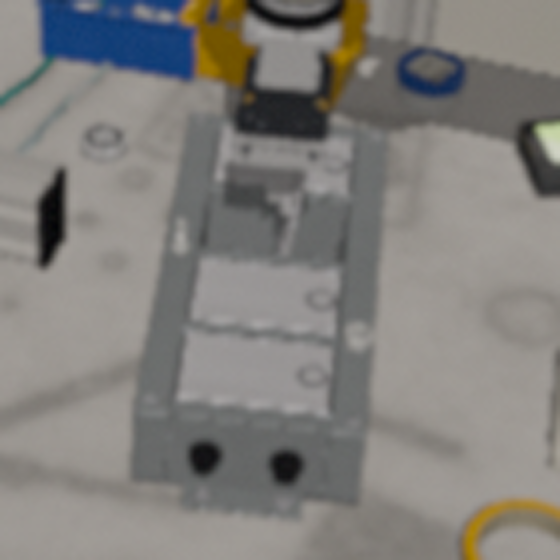

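The hatch looks about upright. I'll nudge it slightly further, draw straight back, then go up.

>>> {"op": "move_arm", "data": {"increments": [[[0, -0.015, 0, 0, 0, 0, 0], [0, -0.015, 0, 0, 0, 0, 0], [0, 0.05, 0, 0, 0, 0, 0], [0, 0.3, 0, 0, 0, 0, 0], [0, 0.55, 0, 0, 0, 0, 0], [0, 0.6, 0, -0.3, 0, 0, 0], [0, 0.6, 0, -0.7, 0, 0, 0], [0, 0.6, 0, -1, 0, 0, 0]]]}}

```text
time: 8.63
tool_pos: [0.6046, -0.0576, 0.3987]
ee_rot: [-3.141, 0.001, 0.221]
wrist_force: [0.2, 0.1, 0.8]
width: 0.0002
```

>>> {"op": "move_arm", "data": {"increments": [[[0, 0, 0, 0, 0, 0, 0], [0, 0, 0, 0, 0, 0, 0], [0, 0, 0, 0, 0, 0, 0]]]}}

```text
time: 8.88
tool_pos: [0.6038, -0.0579, 0.3967]
ee_rot: [-3.141, 0.001, 0.22]
wrist_force: [-0.0, -0.6, -0.1]
width: 0.0007
```

```bash
python3 -c "
from h import *;from bench import robot
st(robot,(.0,-.042,.098))
for n in ('side','wrist'):
  p=robot.camera_params(n);im,d=robot.snapshot(n)
  np.savez(f'pics/{n}6.npz',im=im,d=d,**p); 
  for th in(1.1,1.3,1.57,1.75):
    e=[b2w(-.01+.065*np.cos(th)-.0025*np.sin(th),-.042+s*.035,.072+.065*np.sin(th)+.0025*np.cos(th)) for s in(-1,1)]
    q=[proj(p,x) for x in e]
    if n=='side': q=[(x-[220,120])*4 for x in q]
    print(n,th,[x.round(0) for x in q])
  if n=='side': im=cv2.resize(im[120:260,220:360],None,fx=4,fy=4,interpolation=cv2.INTER_CUBIC)
  cv2.imwrite(f'pics/{n}6.png',im[:,:,::-1])
"
```

```text
t 8.88 tip box [ 0.0595 -0.0429  0.1975] rot [-3.141e+00  1.000e-03  2.200e-01] F [-0.  -0.6 -0.1] w 0.0007
shift/0.1: [-0.594 -0.009  0.996] yaw turn fs 0.0
side 1.1 [array([261., 137.]), array([253., 192.])]
side 1.3 [array([277., 134.]), array([269., 190.])]
side 1.57 [array([299., 134.]), array([292., 190.])]
side 1.75 [array([313., 137.]), array([307., 193.])]
wrist 1.1 [array([293., 243.]), array([217., 242.])]
wrist 1.3 [array([293., 257.]), array([217., 257.])]
wrist 1.57 [array([293., 274.]), array([217., 274.])]
wrist 1.75 [array([292., 284.]), array([218., 284.])]
```

View pics/side6.png

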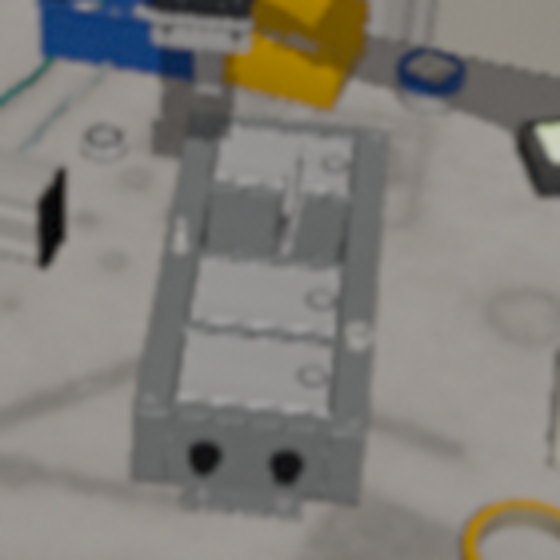

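View pics/wrist6.png

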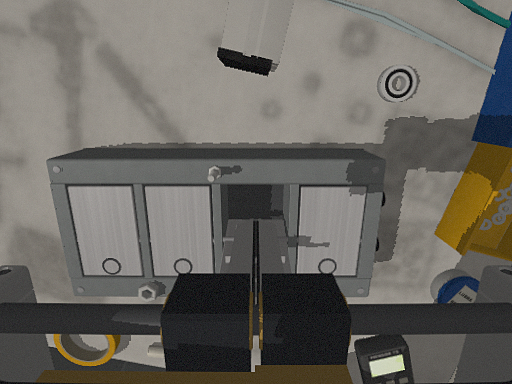

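The side view puts the hatch edge at about (300,150), matching the 1.57 rad prediction and well past the 1.3 one at x≈277. The other three hatches are flush, the bolt, nut, bearing and tin are in place, and the arm is clear.

```bash
python3 -c "
from bench import robot
print(robot.close_job())"
```

```text
the job is handed in; nothing more can be done
None
```

Hatch 3 was the loose one; it now stands open at about 1.57 rad, and I've handed the job in (about 9 s of the 51 s used).

- **Finding it:** I pressed hatch 4 first. It held firm up to about 17 N, so I treated it as latched and left it. Hatch 3 gave way at about 2 N. I did not need to press hatches 1 and 2.
- **Opening it:** I pressed hatch 3 in to roughly 0.9 rad, judged by eye from the pictures. I then went over it and pushed the raised far edge towards the robot, with no noticeable force, and drew back and up.
- **Last checks:**
  - In the side view the open edge sits where a 1.57 rad hatch should be, well past the 1.3 rad needed.
  - The other three hatches look flush.
  - The bolt, nut, bearing and tin are where they were. I did not check the bush separately; the arm never went near the box's left end.
  - The wrist force reads about zero, with the fingertips about 0.2 m above the bench.
- **Not confirmed:** in the last wrist view the fingers hid the hatch edge, so the final angle rests on the side view alone. No check failed or disagreed.

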